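# Pin the electrode arm into its stand

### The arm

A 6-joint arm with a two-finger parallel gripper is mounted at the origin on the work surface. World frame = base frame: x ahead of the robot, y to its left, z up, the work surface at z = 0. Lengths are in m, angles in rad, forces in N, time in s.
With the tool pointing down it reaches from about 0.35 to 0.775 m from the base axis. Payload 5.5 kg.
Tool frame: the origin (TCP) lies at the very end of the fingers, on their centre line; the grasp point (between the pads) lies 19 mm behind it; z points along the fingers, y is the direction in which the jaws open and shut (so a half turn about z gives the same grasp; the last joint's range is limited). The gripper opens to 85 mm and grips with 20 to 120 N. Pads are 22 mm wide; open, the fingers measure 114 mm over their backs; the gripper's body (76 mm by 85 mm) begins 54 mm behind the grasp point. The pads swing forward as they close: fully open they stand 13 mm farther back than shut.
Start: joints at [1.116, 0.313, 0.046, 1.304, 0, 1.431], TCP at [0.178, 0.547, 0.231] pointing down, gripper open.
Joint ranges: [-2.76, 2.76], [-0.86, 1.69], [-1.03, 1.26], [-2.2, 2.34], [-1.47, 1.5], [-3.14, 3.14]. Speed limits (rad/s): [2.57, 2.57, 3.14, 3.14, 3.14, 3.14].

### API

Orientations are given as a unit quaternion [w, x, y, z].
In Python, from workcell import get_state, imaging, env, spotter gives the robot as it stands.
- The arm moves only by the tool play_rows, never from a script. Its argument "moves" is a list of rows, each an object with "claw": the finger opening in cm, from 0 to 8.54; "delta_pos": the shift along the tool's x, y, z in cm, a list of three; "twist": the turn about the tool's z in degrees. A call has 1 to 12 rows; each row is the pose to reach, as a shift and turn from the pose commanded when the call began, along the tool's axes at that moment; what a row does not reach only later rows make up. A row lasts 1/8 s, in which the tool goes at most 62.5 mm and 10.7 degrees, less where a joint would pass 70% of its speed; a pose out of reach is approached as far as the arm can. A call with a gripper value outside its range is refused whole. The fingers move at their own pace and stop on an object; "force" is the grip in N (left out, the last holds). Time passes only in rows, so rows that repeat a pose let the fingers close. It gives the time, the measured TCP pose, the force and the opening at its end, in the units of the state.
- get_state(): the state, without advancing time (a new reading comes with each control period).
- imaging.read_camera(name): name is "side" or "top"; returns the picture (400x640x3 uint8, red, green, blue); there is no depth.
- imaging.camera_info(name): a dict with "fx", "fy", "cx", "cy" (pixels), "k1" (the pictures are not rectified: a ray, as slopes to the right and down, at radius r is drawn at 1 + k1 r^2 times it, then the intrinsics apply), "world_to_cam" (4x4, takes a point from world to camera coordinates). Camera axes: x right, y down, z forward; pixel columns grow to the right and rows downward; lengths in m; the calibration is good to about 2 mm. A picture is of the moment at which its call begins. camera_info takes no time and is no camera call.
- env.hand_in(): hands the job in, once; it reports no verdict.
Trained networks look in the newest picture that a camera, given by its name, has taken for a name from the list of things; names that differ only in an ending like _2 or _b are one class to them, and where a whole thing is asked for, a point or a joint stands for the part that bears it (a point fixed in the world has none). Each returns a list of dicts, best first, with "conf" (0 to 1); they miss things now and then, are a little off and sometimes report something else, mostly with a low value. They report only what shows in the picture. A call takes as long as a camera call.
- spotter.spot_in(camera, query): "extent" ([left, top, right, bottom] in pixels, round what is visible of it).
The state is a dict: "clock": time; "joint_pos": joint angles; "qvel": joint speeds; "tau": joint torques, N m; "tcp_pos": TCP position; "orientation": TCP orientation; "wrist_force": force on the tool from outside, world axes, zero at the start; "ft_torque": the same for the moment, N m; "finger_gap": finger opening in m.
Only numpy, scipy, OpenCV 4.12 (cv2) and the standard library are available. Lean on these libraries where they do the work, as an engineer would, in place of code of your own. Each camera call takes 0.05 s, during which the arm holds its last target. There are 200 camera calls.

### The job

Fit the electrode arm to its stand: draw it out of the white storage sleeve, slide its flat tongue fully into the stand's fork so that the holes line up, and then drop the hinge pin down through fork and tongue until its head sits on the fork. The pin is sunk flush in the grey keeper block; pressing the block's lever all the way down lifts it out. Leave the other things on the bench as they are.

Things in the scene. Friction and masses are not known exactly. Their poses are not given: they have to be found in the camera images.
- holder: Loose electrode arm, 160 mm long, about 0.16 kg; origin on its underside below the middle of the bar, +x towards the tongue, z up. Aluminium bar: x -35 to 35 mm, 26 wide, 20 high. Tongue: x 35 to 85 mm, 26 wide, 12 thick, underside level with the bar's. Grey tail clip with two holes: x -75 to -35 mm, 46 wide, 20 high. It starts level in the sleeve with 38 to 50 mm of tongue sticking out.
- tongue_hole (a point): Centre of the upright 12 mm through-hole in the arm's tongue, at the tongue's upper face: 65 mm along the arm's x from its origin, 12 mm above its underside.
- sleeve: Fixed white storage sleeve, 130 x 64 x 56 mm, origin under its centre, open only at its +x face (mouth at x = 65 mm). Inside: floor 20 mm above the bench (so the arm's underside starts there), 56 mm wide, 32 mm high. The arm lies in it tongue outwards, arm +x along sleeve +x, and must be drawn at least 125 mm along +x to be clear.
- stand: Fixed stand: grey base plate (150 x 100 x 12 mm), aluminium fork on top. Origin on the bench under the axis of the fork's hole, z up. The fork's mouth faces -x: the tongue slides in along +x, arm +x along stand +x. In front of the mouth a rest 20 mm wide, top at z = 50 mm level with the slot's floor, runs out to x = -110 mm and carries the arm when released. Arm origin when home: x -65, y 0, z 50 mm.
- fork_hole (a point): Centre of the 12 mm hole at the top of the fork, 74 mm above the bench, stand's axes; the hole runs through both plates. Slot: z 50 to 66 mm of the stand, 34 mm wide, so the 26 mm tongue must be lined up sideways. Upper plate: 8 mm thick, 50 wide, from 24 mm before the hole (mouth) to 34 mm beyond. A stop 21 mm beyond the hole halts the tongue 1 mm past true.
- keeper: Fixed grey block, 60 x 50 x 76 mm, with the pin standing in a pocket in its middle; origin under its centre, z up. The pocket is 20 mm wide in the top 18 mm. The lever's paddle stands out on the -x side.
- lever (a joint): Ejector lever of the keeper, rad: about 0 to 0.05 at the start (paddle up), 0.55 pressed all the way down. Pressing takes about 2 N and it stays where it is left. From 0.1 on it lifts the pin, by 18 mm at 0.55.
- lever_pad (a point): Centre of the upper face of the lever's steel paddle (28 x 34 mm), 90 mm from the pin's axis and about 53 mm above the bench at the start; it goes down almost straight, to 21 mm above the bench.
- pin: Loose steel hinge pin, upright, 45 g: shank 9 mm in diameter and 40 mm long, its lowest 8 mm tapering to 5 mm, and above it a round head 16 mm in diameter and 18 mm high. Origin at the tip of the shank, z up to the head. At the start the head's top is flush with the block, 76 mm above the bench.
- pin_collar (a point): On the pin's axis at the underside of its head, 40 mm above its tip; sits on the fork's upper face when the pin is home.
- beaker: Bystander: small glass beaker, 60 mm wide, 75 mm high; origin under its centre.
- bottle_a: Bystander: white plastic bottle, 42 mm wide, 85 mm high; origin under its centre.
- bottle_b: Bystander: another such bottle, 42 mm wide, 85 mm high; origin under its centre.
- jar: Bystander: brown glass jar, 56 mm wide, 60 mm high; origin under its centre.
- dish: Bystander: flat glass dish, 64 mm wide, 15 mm high; origin under its centre.
- cap: Bystander: loose white cap, 32 mm wide, 12 mm high; origin under its centre.
- cuvettes: Bystander: wooden block, 100 x 50 x 28 mm; origin under its centre.
- spatula: Bystander: laboratory spatula, 150 mm long, lying flat; origin under its middle.

How it is judged:
By the outcome, as a careful person would: the job done as asked, in the order asked, and still so for the second after the job is handed in, with the robot touching nothing.
It also fails if it takes over 70 s, if anything falls off the work surface, if the arm or the gripper's body presses on something with over 40 N, if the wrist force passes 120 N, or if a joint passes its speed limit or range.

## Working session

There is one attempt and no reset: what is moved stays moved. The work goes in short steps, Python scripts to look and compute and a tool call to move; the robot and the scene stay as the last step left them, time stands still between calls to the robot, and variables do not carry over. Pictures are saved under pics/ and viewed, about 8 in all and at most 12, crops included, and the job is handed in when it is done.

Besides the shell and the picture viewer there is one more tool, called as a command line: name --argument value ..., lists and objects as JSON in quotes. play_rows: Moves the arm, as the interface text tells. Its arguments: {"type":"object","properties":{"moves":{"type":"array"},"force":{"type":"number"}},"required":["moves"]}

```bash
mkdir -p pics; ls; python3 - <<'E'
from workcell import get_state, imaging, env, spotter
import cv2, numpy as np
np.set_printoptions(precision=4,suppress=True)
print(get_state())
for c in ("side","top"):
    im=imaging.read_camera(c); cv2.imwrite(f"pics/{c}0.png",cv2.cvtColor(im,cv2.COLOR_RGB2BGR))
    i=imaging.camera_info(c); print(c,{k:(np.array(v) if k=="world_to_cam" else v) for k,v in i.items()})
    for q in "holder sleeve stand keeper lever pin fork_hole tongue_hole lever_pad".split():
        try: print(q,[(np.round(d["extent"]).astype(int).tolist(),round(d["conf"],2)) for d in spotter.spot_in(c,q)[:2]])
        except Exception as e: print(q,e)
E
```

```text
pics
{'clock': 0.0, 'joint_pos': array([1.1164, 0.314 , 0.045 , 1.3036, 0.    , 1.4312]), 'qvel': array([ 0.0019,  0.0009,  0.0004, -0.0013, -0.0007,  0.001 ]), 'tau': array([  0.0015, -48.0623,  29.8534,   0.0191,  -0.0001,   0.    ]), 'tcp_pos': array([0.1778, 0.5463, 0.2304]), 'orientation': array([-0.0003,  0.1567,  0.9876, -0.0009]), 'wrist_force': array([-0.1896,  0.7428, -0.4944]), 'ft_torque': array([ 0.0035, -0.0024,  0.0235]), 'finger_gap': 0.0853291531804393}
side {'fx': 405.07403392278445, 'fy': 405.07403392278445, 'cx': 319.30950728378673, 'cy': 203.98762384471428, 'k1': -0.08071454611813358, 'world_to_cam': array([[ 0.9072, -0.4206,  0.007 , -0.5583],
       [-0.2699, -0.5948, -0.7572,  0.2207],
       [ 0.3226,  0.6851, -0.6531,  1.136 ],
       [ 0.    ,  0.    ,  0.    ,  1.    ]])}
holder []
sleeve [([308, 306, 350, 365], 0.83), ([268, 173, 305, 216], 0.16)]
stand [([270, 174, 304, 215], 0.75), ([349, 187, 366, 210], 0.25)]
keeper [([237, 152, 268, 181], 0.89)]
lever [([258, 149, 270, 165], 0.62)]
pin []
fork_hole [([266, 170, 304, 212], 0.6)]
tongue_hole [([305, 294, 319, 311], 0.41)]
lever_pad []
top {'fx': 501.3362474384352, 'fy': 501.3362474384352, 'cx': 319.33460479413975, 'cy': 203.00422376456356, 'k1': 0.02354193362195835, 'world_to_cam': array([[ 0.0195, -0.9995, -0.0259, -0.0134],
       [-0.992 , -0.0161, -0.1255,  0.6136],
       [ 0.125 ,  0.0281, -0.9918,  1.1742],
       [ 0.    ,  0.    ,  0.    ,  1.    ]])}
holder [([438, 265, 461, 278], 0.65)]
sleeve [([458, 261, 520, 291], 0.74)]
stand [([228, 206, 288, 249], 0.75)]
keeper [([156, 213, 192, 271], 0.57)]
lever [([156, 212, 170, 242], 0.82), ([165, 252, 173, 262], 0.23)]
pin [([166, 253, 173, 259], 0.55)]
fork_hole [([226, 208, 288, 251], 0.89)]
tongue_hole [([437, 266, 460, 278], 0.54)]
lever_pad [([156, 214, 175, 244], 0.82), ([350, 137, 367, 154], 0.31)]
```

```bash
python3 - <<'E'
import cv2,numpy as np
a=cv2.imread("pics/top0.png");b=cv2.imread("pics/side0.png")
cv2.imwrite("pics/v1.png",np.vstack([cv2.resize(a[190:310,130:540],(800,234),interpolation=3),cv2.resize(b[80:400],(700,350),interpolation=3)[:, :700] if 0 else cv2.copyMakeBorder(cv2.resize(b[80:400],(700,350)),0,0,0,100,0)]))
c=[a[195:285,215:305],a[200:290,135:225],a[240:310,430:520][:90]]
c[2]=a[230:320,435:525]
cv2.imwrite("pics/v2.png",np.hstack([cv2.resize(x,(266,266),interpolation=cv2.INTER_CUBIC) for x in c]))
E
```

```text
(no output)
```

View pics/v1.png

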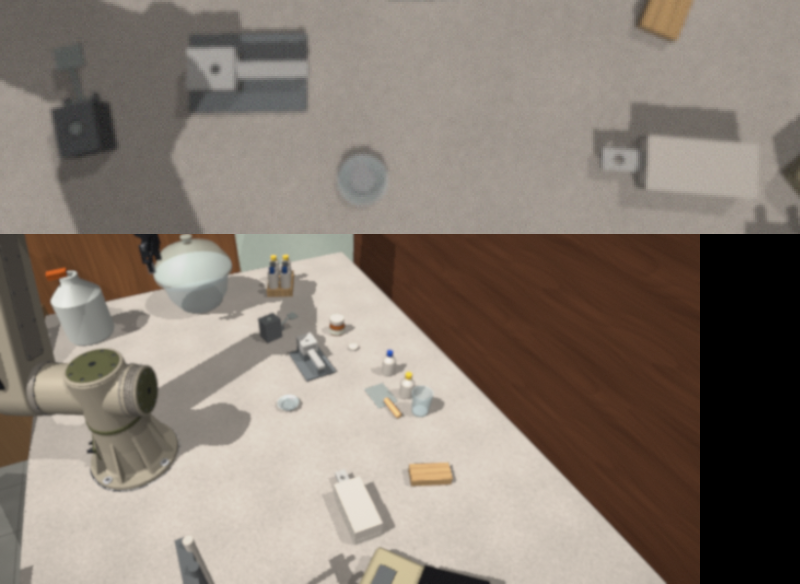

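View pics/v2.png

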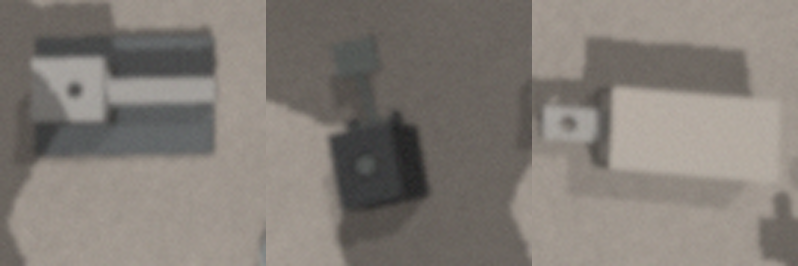

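```bash
cat > h.py <<'E'
from workcell import get_state, imaging, env, spotter
import cv2, numpy as np
from scipy.spatial.transform import Rotation as R
np.set_printoptions(precision=4,suppress=True)
def ray(c,px,z):
    i=imaging.camera_info(c);M=np.array(i["world_to_cam"])
    d=np.array([(px[0]-i["cx"])/i["fx"],(px[1]-i["cy"])/i["fy"]]);u=d.copy()
    for _ in range(10): u=d/(1+i["k1"]*(u@u))
    o=-M[:3,:3].T@M[:3,3]; v=M[:3,:3].T@np.array([u[0],u[1],1])
    return (o+v*(z-o[2])/v[2])
def proj(c,p):
    i=imaging.camera_info(c);M=np.array(i["world_to_cam"]);q=M[:3,:3]@np.asarray(p)+M[:3,3]
    u=q[:2]/q[2];u=u*(1+i["k1"]*(u@u));return u*i["fx"]+[i["cx"],i["cy"]]
def tool():
    s=get_state();w,x,y,z=s["orientation"];r=R.from_quat([x,y,z,w]).as_matrix()
    return s,r
def to(p,yaw=None):
    "delta in cm (tool axes) to world TCP p, twist deg so that tool x has world yaw (deg)"
    s,r=tool();d=r.T@(np.asarray(p)-s["tcp_pos"])*100
    t=None if yaw is None else (np.degrees(np.arctan2(r[1,0],r[0,0]))-yaw+180)%360-180
    return d,t
E
python3 - <<'E'
from h import *
import cv2
a=cv2.imread("pics/top0.png").astype(float)
def P(k,l,z): 
    off=[(215,195),(135,200),(435,230)][k]
    return np.array([ray("top",(off[0]+(u-266*k+.5)/266*90-.5,off[1]+(v+.5)/266*90-.5),z)[:2] for u,v in l])
def ang(p,q): return np.degrees(np.arctan2(*(q-p)[::-1]))
f=P(0,[(74.5,90)],.074);print("fork hole",f)
fc=P(0,[(33,57),(107,56),(107,122),(33,122)],.074);print("fork corners",fc,fc.mean(0))
r=P(0,[(110,91),(214,90)],.05);print("rest",r,ang(r[1],r[0]))
b=P(0,[(36,156),(214,155),(214,31),(36,37)],.012);print("base",b,b.mean(0),ang(b[1],b[0]),ang(b[2],b[3]))
k=P(1,[(366,165)],.076);print("pin",k)
l=P(1,[(357,54)],.053);print("pad",l,np.linalg.norm(k-l),ang(l[0],k[0]))
kc=P(1,[(331,137),(393,127),(407,199),(343,210)],.076);print("keeper top",kc.mean(0),np.linalg.norm(np.diff(kc,axis=0),axis=1),ang(kc[0],kc[3]),ang(kc[1],kc[2]))
t=P(2,[(568,124)],.032);print("tongue hole",t)
s=P(2,[(611,87),(780,98),(778,182),(608,168)],.056);print("sleeve",s.mean(0),np.linalg.norm(np.diff(s,axis=0),axis=1),ang(s[1],s[0]),ang(s[2],s[3]))
m=(s[0]+s[3])/2;print("sleeve mouth",m,ang(s.mean(0),t[0]))
te=P(2,[(541,108),(541,140)],.032);print("tongue tip",te.mean(0),np.linalg.norm(te[0]-te[1]))
E
```

```text
fork hole [[0.5541 0.1817]]
fork corners [[0.5798 0.2158]
 [0.5816 0.1568]
 [0.5292 0.1549]
 [0.5282 0.2136]] [0.5547 0.1853]
rest [[0.5556 0.1573]
 [0.5579 0.0731]] 91.53313520239276
base [[0.5035 0.2231]
 [0.507  0.0751]
 [0.6104 0.078 ]
 [0.6029 0.2274]] [0.556  0.1509] 91.34961130566725 92.87507272877568
pin [[0.4804 0.3449]]
pad [[0.5699 0.3649]] 0.09180588132416048 -167.371769436552
keeper top [0.4779 0.3427] [0.0494 0.0579 0.0507] -167.12680669004172 -165.78892873840422
tongue hole [[ 0.4556 -0.3079]]
sleeve [ 0.4504 -0.4   ] [0.1309 0.065  0.1308] 87.4448529187488 86.61344249524421
sleeve mouth [ 0.4538 -0.3347] 86.78656832525135
tongue tip [ 0.4551 -0.2864] 0.0254383768567243
```

```bash
python3 - <<'E'
from h import *
print(to([.50,.1,.2]),to([.456,-.308,.12],87))
E
```

```text
(array([-44.4459, -32.517 ,   3.1304]), None) (array([-52.8946, -72.6758,  11.1238]), np.float64(74.96333786442753))
```

play_rows --moves '[{"claw":8.5,"delta_pos":[-44.4,-32.5,3],"twist":40},{"claw":8.5,"delta_pos":[-44.4,-32.5,3],"twist":40},{"claw":8.5,"delta_pos":[-44.4,-32.5,3],"twist":40},{"claw":8.5,"delta_pos":[-44.4,-32.5,3],"twist":40},{"claw":8.5,"delta_pos":[-44.4,-32.5,3],"twist":40},{"claw":8.5,"delta_pos":[-44.4,-32.5,3],"twist":40},{"claw":8.5,"delta_pos":[-44.4,-32.5,3],"twist":40},{"claw":8.5,"delta_pos":[-44.4,-32.5,3],"twist":40},{"claw":5.5,"delta_pos":[-52.9,-72.7,11],"twist":75},{"claw":5.5,"delta_pos":[-52.9,-72.7,11],"twist":75},{"claw":5.5,"delta_pos":[-52.9,-72.7,11],"twist":75},{"claw":5.5,"delta_pos":[-52.9,-72.7,11],"twist":75}]'

```text
clock: 2.5
tcp_pos: [0.4621, -0.1062, 0.1588]
orientation: [0.0, 0.727, 0.687, 0.0]
wrist_force: [0.5, 0.4, -0.8]
finger_gap: 0.055
```

```bash
python3 - <<'E'
from h import *
print(get_state()["tcp_pos"],to([.456,-.308,.12],87))
E
```

```text
[ 0.4621 -0.1062  0.1588] (array([-20.1854,   0.5059,   3.8865]), np.float64(-0.19386936825418388))
```

play_rows --moves '[{"claw":5.5,"delta_pos":[-20.2,0.5,3.9],"twist":0},{"claw":5.5,"delta_pos":[-20.2,0.5,3.9],"twist":0},{"claw":5.5,"delta_pos":[-20.2,0.5,3.9],"twist":0},{"claw":5.5,"delta_pos":[-20.2,0.5,3.9],"twist":0},{"claw":5.5,"delta_pos":[-20.2,0.5,3.9],"twist":0}]'

```text
clock: 3.12
tcp_pos: [0.4561, -0.3066, 0.1193]
orientation: [-0.001, 0.726, 0.687, 0.0]
wrist_force: [-0.4, 0.9, -0.7]
finger_gap: 0.0551
```

```bash
python3 - <<'E'
from h import *
print(get_state()["tcp_pos"],to([.456,-.308,.008],87))
a=cv2.cvtColor(imaging.read_camera("top"),cv2.COLOR_RGB2BGR);b=cv2.cvtColor(imaging.read_camera("side"),cv2.COLOR_RGB2BGR)
p=proj("top",[.456,-.308,.12]);q=proj("side",[.456,-.308,.12]);print(p,q)
def cr(im,p,n=60):
    x,y=int(p[0])-n,int(p[1])-n;x=max(x,0);y=max(0,min(y,400-2*n));print(x,y);return cv2.resize(im[y:y+2*n,x:x+2*n],(400,400),interpolation=2)
cv2.imwrite("pics/v3.png",np.hstack([cr(a,p),cr(b,q)]))
E
```

```text
[ 0.4561 -0.3066  0.1193] (array([-0.1505,  0.0036, 11.1345]), np.float64(-0.15255283296073685))
[455.9931 271.8371] [313.5426 281.1974]
395 211
253 221
```

View pics/v3.png

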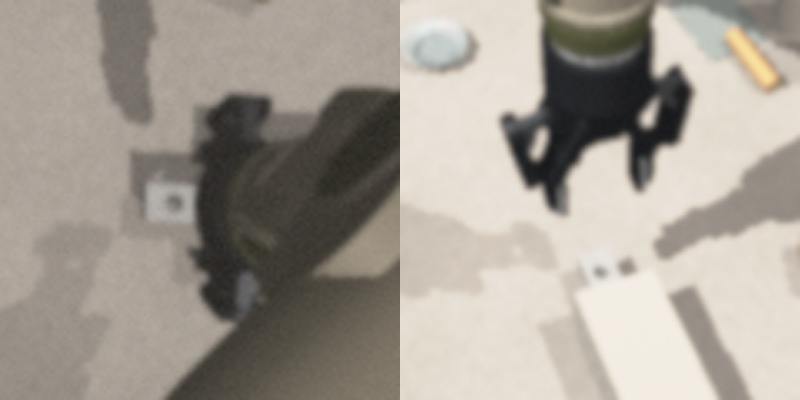

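play_rows --force 50 --moves '[{"claw":5.5,"delta_pos":[-0.1,0,5.5],"twist":0},{"claw":5.5,"delta_pos":[-0.1,0,9],"twist":0},{"claw":5.5,"delta_pos":[-0.1,0,11],"twist":0},{"claw":5.5,"delta_pos":[-0.1,0,11],"twist":0},{"claw":2.2,"delta_pos":[-0.1,0,11],"twist":0},{"claw":2.2,"delta_pos":[-0.1,0,11],"twist":0},{"claw":2.2,"delta_pos":[-0.1,0,11],"twist":0},{"claw":2.2,"delta_pos":[-0.1,0,11],"twist":0},{"claw":2.2,"delta_pos":[-0.1,0,11],"twist":0},{"claw":2.2,"delta_pos":[-0.1,0,11],"twist":0}]'

```text
clock: 4.47
tcp_pos: [0.4577, -0.3072, 0.0114]
orientation: [0.001, 0.725, 0.688, 0.001]
wrist_force: [0.8, 3.7, 7.6]
finger_gap: 0.0249
```

play_rows --moves '[{"claw":2.2,"delta_pos":[1,0,0],"twist":0},{"claw":2.2,"delta_pos":[2.2,0,0],"twist":0},{"claw":2.2,"delta_pos":[3.6,0,0],"twist":0},{"claw":2.2,"delta_pos":[5,0,0],"twist":0},{"claw":2.2,"delta_pos":[6.4,0,0],"twist":0},{"claw":2.2,"delta_pos":[7.5,0,0],"twist":0},{"claw":2.2,"delta_pos":[7.5,0,0],"twist":0},{"claw":2.2,"delta_pos":[7.5,0,0],"twist":0}]'

```text
clock: 5.48
tcp_pos: [0.4601, -0.2309, 0.0095]
orientation: [-0.001, 0.725, 0.688, 0.001]
wrist_force: [-0.3, 2.6, 3.9]
finger_gap: 0.0248
```

play_rows --moves '[{"claw":2.2,"delta_pos":[-1.5,0,0],"twist":0},{"claw":2.2,"delta_pos":[-3,0,0],"twist":0},{"claw":2.2,"delta_pos":[-4.4,0,0],"twist":0},{"claw":2.2,"delta_pos":[-4.4,0,0],"twist":0},{"claw":2.2,"delta_pos":[-4.4,0,0],"twist":0},{"claw":4.5,"delta_pos":[-4.4,0,0],"twist":0},{"claw":4.5,"delta_pos":[-4.4,0,0],"twist":0},{"claw":4.5,"delta_pos":[-4.4,0,0],"twist":0}]'

```text
clock: 6.48
tcp_pos: [0.4577, -0.2761, 0.0093]
orientation: [-0.001, 0.726, 0.688, 0.0]
wrist_force: [-1.4, -0.1, 0.6]
finger_gap: 0.0446
```

```bash
python3 - <<'E'
from h import *
s,_=tool();print(s["tcp_pos"],s["finger_gap"])
b=cv2.cvtColor(imaging.read_camera("side"),cv2.COLOR_RGB2BGR);a=cv2.cvtColor(imaging.read_camera("top"),cv2.COLOR_RGB2BGR)
cv2.imwrite("pics/v4.png",np.hstack([cv2.resize(a[220:320,390:490],(400,400),interpolation=2),cv2.resize(b[230:350,260:380],(400,400),interpolation=2)]))
E
```

```text
[ 0.4577 -0.2761  0.0093] 0.044558488897335755
```

View pics/v4.png

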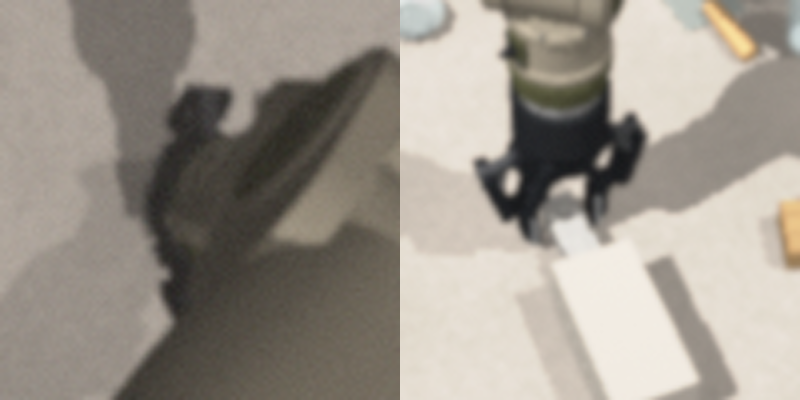

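play_rows --force 70 --moves '[{"claw":4.5,"delta_pos":[-2,0,-0.1],"twist":0},{"claw":4.5,"delta_pos":[-4.2,0,-0.1],"twist":0},{"claw":4.5,"delta_pos":[-4.2,0,-0.1],"twist":0},{"claw":4.5,"delta_pos":[-4.2,0,-0.1],"twist":0},{"claw":2.2,"delta_pos":[-4.2,0,-0.1],"twist":0},{"claw":2.2,"delta_pos":[-4.2,0,-0.1],"twist":0},{"claw":2.2,"delta_pos":[-4.2,0,-0.1],"twist":0},{"claw":2.2,"delta_pos":[-4.2,0,-0.1],"twist":0},{"claw":2.2,"delta_pos":[-4.2,0,-0.1],"twist":0}]'

```text
clock: 7.7
tcp_pos: [0.4559, -0.3179, 0.011]
orientation: [-0.0, 0.726, 0.688, 0.0]
wrist_force: [-2.1, 1.2, 3.8]
finger_gap: 0.0253
```

play_rows --moves '[{"claw":2.2,"delta_pos":[0.5,0,-0.2],"twist":0},{"claw":2.2,"delta_pos":[2,0,-0.3],"twist":0},{"claw":2.2,"delta_pos":[4,0,-0.3],"twist":0},{"claw":2.2,"delta_pos":[6,0,-0.3],"twist":0},{"claw":2.2,"delta_pos":[8,0,-0.3],"twist":0},{"claw":2.2,"delta_pos":[10,0,-0.3],"twist":0},{"claw":2.2,"delta_pos":[12,0,-0.3],"twist":0},{"claw":2.2,"delta_pos":[12,0,-0.3],"twist":0},{"claw":2.2,"delta_pos":[12,0,-6],"twist":0},{"claw":2.2,"delta_pos":[12,0,-10],"twist":0},{"claw":2.2,"delta_pos":[12,0,-10],"twist":0}]'

```text
clock: 9.07
tcp_pos: [0.465, -0.2002, 0.1144]
orientation: [0.004, 0.726, 0.688, 0.001]
wrist_force: [0.6, -0.7, -1.7]
finger_gap: 0.0252
```

```bash
python3 - <<'E'
from h import *
s,_=tool();print(s["tcp_pos"],s["finger_gap"],s["ft_torque"])
for c in ("side","top"):
    im=imaging.read_camera(c);cv2.imwrite(f"pics/{c}5.png",cv2.cvtColor(im,cv2.COLOR_RGB2BGR))
    for q in ("holder","tongue_hole"): print(c,q,[(np.round(d["extent"]).astype(int).tolist(),round(d["conf"],2)) for d in spotter.spot_in(c,q)[:2]])
b=cv2.imread("pics/side5.png");a=cv2.imread("pics/top5.png")
p=proj("top",s["tcp_pos"]);q=proj("side",s["tcp_pos"]);print(p,q)
# expected tongue hole, tip
u=np.array([.054,.9985,0]);h=s["tcp_pos"]+u*.0415+[0,0,.02];print("exp hole",h,proj("side",h),proj("top",h))
x,y=(q-45).astype(int);x2,y2=(p-55).astype(int);print(x,y,x2,y2)
cv2.imwrite("pics/v5.png",np.hstack([cv2.resize(a[y2:y2+100,x2:x2+100],(400,400),interpolation=2),cv2.resize(b[y:y+100,x:x+100],(400,400),interpolation=2)]))
E
```

```text
[ 0.465  -0.2002  0.1144] 0.02523091535707959 [ 0.0665 -0.002  -0.0516]
side holder [([297, 239, 322, 281], 0.88)]
side tongue_hole [([294, 235, 319, 284], 0.58), ([372, 290, 414, 310], 0.48)]
top holder [([380, 261, 398, 272], 0.55)]
top tongue_hole [([332, 164, 390, 190], 0.68), ([377, 263, 395, 274], 0.56)]
[406.2336 266.6847] [299.9441 252.0656]
exp hole [ 0.4672 -0.1588  0.1344] [294.5558 236.384 ] [388.4714 265.2627]
254 207 351 211
```

View pics/v5.png

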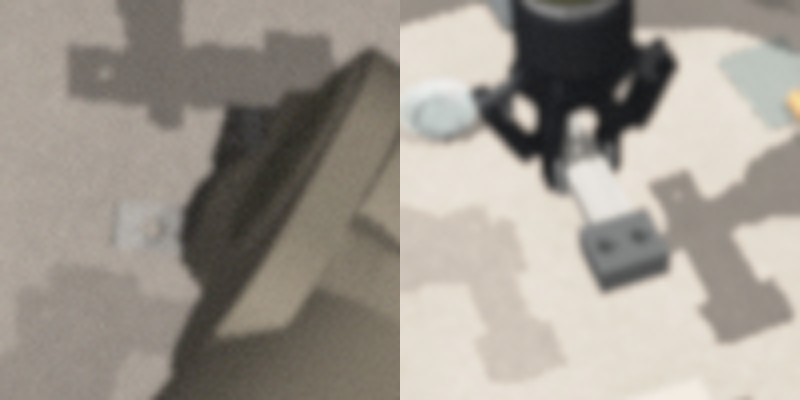

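```bash
python3 - <<'E'
from h import *
for n,uv in dict(hole=(154,228),tipL=(117,205),tipR=(115,247)).items(): print(n,ray("top",(351+uv[0]/4-.4,211+uv[1]/4-.4),.1354))
for n,uv in dict(t1=(180,228),t2=(240,207),t3=(267,244),t4=(202,264),h1=(206,243),h2=(239,235)).items(): print(n,ray("side",(254+uv[0]/4-.4,207+uv[1]/4-.4),.1434))
# tongue hole in side initially vs now
print(ray("side",(313.6-.4,302-.4),.032))
E
```

```text
hole [ 0.4622 -0.16    0.1354]
tipL [ 0.4742 -0.1399  0.1354]
tipR [ 0.4515 -0.1389  0.1354]
t1 [ 0.4373 -0.2592  0.1434]
t2 [ 0.4784 -0.2589  0.1434]
t3 [ 0.4811 -0.2934  0.1434]
t4 [ 0.4384 -0.2913  0.1434]
h1 [ 0.4472 -0.2771  0.1434]
h2 [ 0.4683 -0.2796  0.1434]
[ 0.456  -0.3053  0.032 ]
```

```bash
python3 - <<'E'
from h import *
u=np.array([np.cos(np.radians(91.5)),np.sin(np.radians(91.5)),0])
p=np.array([.5545,.1817,0])-.1065*u;p[2]=.085
print(p,to(p,91.5))
E
```

```text
[0.5573 0.0752 0.085 ] (array([27.7698,  8.1415,  2.4525]), np.float64(-4.553505342196388))
```

play_rows --moves '[{"claw":2.2,"delta_pos":[4,1,0],"twist":-1},{"claw":2.2,"delta_pos":[9,3,0.5],"twist":-2},{"claw":2.2,"delta_pos":[14,5,1],"twist":-3},{"claw":2.2,"delta_pos":[19,6,1.5],"twist":-4},{"claw":2.2,"delta_pos":[24,7.5,2.5],"twist":-4.6},{"claw":2.2,"delta_pos":[27.8,8.1,2.5],"twist":-4.6},{"claw":2.2,"delta_pos":[27.8,8.1,2.5],"twist":-4.6},{"claw":2.2,"delta_pos":[27.8,8.1,2.5],"twist":-4.6},{"claw":2.2,"delta_pos":[27.8,8.1,2.5],"twist":-4.6}]'

```text
clock: 10.5
tcp_pos: [0.5575, 0.074, 0.0855]
orientation: [-0.0, 0.698, 0.716, -0.0]
wrist_force: [-0.3, -0.5, -0.6]
finger_gap: 0.0247
```

```bash
python3 - <<'E'
from h import *
s,r=tool();print(s["tcp_pos"],s["finger_gap"],np.degrees(np.arctan2(r[1,0],r[0,0])))
for c in ("side","top"):
    im=imaging.read_camera(c);cv2.imwrite(f"pics/{c}6.png",cv2.cvtColor(im,cv2.COLOR_RGB2BGR))
b=cv2.imread("pics/side6.png");a=cv2.imread("pics/top6.png")
h=s["tcp_pos"]+r[:,0]*.0415+[0,0,.021];print("exp hole",h,proj("side",h),proj("top",h))
cv2.imwrite("pics/v6.png",np.hstack([cv2.resize(a[190:260,220:290],(400,400),interpolation=2),cv2.resize(b[150:250,250:350],(400,400),interpolation=2)]))
E
```

```text
[0.5575 0.074  0.0855] 0.024743854308452502 91.47644227781515
exp hole [0.5564 0.1155 0.1065] [288.3701 179.9245] [266.2601 223.4187]
```

View pics/v6.png

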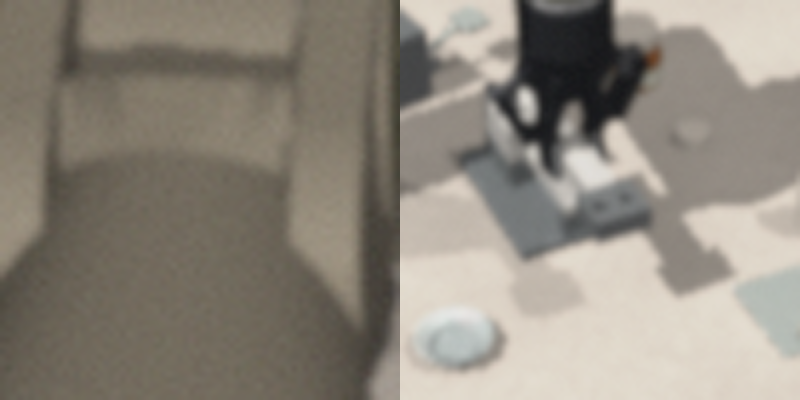

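```bash
python3 - <<'E'
from h import *
for i in range(5):
    s=get_state();print(s["tcp_pos"],s["orientation"]);imaging.read_camera("side")
E
```

```text
[0.5578 0.074  0.0858] [-0.      0.698   0.7161 -0.    ]
[0.5578 0.0741 0.0859] [0.     0.698  0.7161 0.    ]
[0.5579 0.0742 0.086 ] [0.     0.6979 0.7162 0.0001]
[0.5579 0.0743 0.086 ] [0.0001 0.6978 0.7162 0.0001]
[0.5579 0.0745 0.086 ] [0.0001 0.6977 0.7163 0.0001]
```

play_rows --moves '[{"claw":2.2,"delta_pos":[0,0,1.5],"twist":0},{"claw":2.2,"delta_pos":[0,0,3],"twist":0},{"claw":2.2,"delta_pos":[0,0,4],"twist":0},{"claw":2.2,"delta_pos":[0,0,4.2],"twist":0},{"claw":2.2,"delta_pos":[0,0,4.2],"twist":0},{"claw":2.2,"delta_pos":[0,0,4.2],"twist":0},{"claw":2.2,"delta_pos":[0,0,4.2],"twist":0}]'

```text
clock: 11.72
tcp_pos: [0.5582, 0.0751, 0.0443]
orientation: [0.0, 0.697, 0.717, 0.0]
wrist_force: [0.0, 0.3, -1.1]
finger_gap: 0.025
```

play_rows --moves '[{"claw":2.2,"delta_pos":[0.5,0,0.15],"twist":0},{"claw":2.2,"delta_pos":[1.2,0,0.15],"twist":0},{"claw":2.2,"delta_pos":[1.9,0,0.15],"twist":0},{"claw":2.2,"delta_pos":[2.6,0,0.15],"twist":0},{"claw":2.2,"delta_pos":[3.2,0,0.15],"twist":0},{"claw":2.2,"delta_pos":[3.2,0,0.15],"twist":0},{"claw":2.2,"delta_pos":[3.2,0,0.15],"twist":0}]'

```text
clock: 12.6
tcp_pos: [0.557, 0.1071, 0.0424]
orientation: [0.0, 0.697, 0.717, 0.0]
wrist_force: [-0.9, -0.2, -2.0]
finger_gap: 0.0252
```

play_rows --moves '[{"claw":2.2,"delta_pos":[0.7,0,0],"twist":0},{"claw":2.2,"delta_pos":[1.4,0,0],"twist":0},{"claw":2.2,"delta_pos":[2.1,0,0],"twist":0},{"claw":2.2,"delta_pos":[2.8,0,0],"twist":0},{"claw":2.2,"delta_pos":[2.9,0,0],"twist":0},{"claw":2.2,"delta_pos":[3.0,0,0],"twist":0},{"claw":2.2,"delta_pos":[3.0,0,0],"twist":0},{"claw":2.2,"delta_pos":[3.0,0,0],"twist":0}]'

```text
clock: 13.6
tcp_pos: [0.5562, 0.1369, 0.0424]
orientation: [-0.0, 0.697, 0.717, 0.0]
wrist_force: [-0.6, 0.3, -1.6]
finger_gap: 0.0244
```

Creep to the stop.

play_rows --moves '[{"claw":2.2,"delta_pos":[0.1,0,0],"twist":0},{"claw":2.2,"delta_pos":[0.2,0,0],"twist":0},{"claw":2.2,"delta_pos":[0.3,0,0],"twist":0},{"claw":2.2,"delta_pos":[0.4,0,0],"twist":0},{"claw":2.2,"delta_pos":[0.4,0,0],"twist":0},{"claw":2.2,"delta_pos":[0.4,0,0],"twist":0}]'

```text
clock: 14.35
tcp_pos: [0.5561, 0.1411, 0.0423]
orientation: [-0.0, 0.697, 0.717, 0.0]
wrist_force: [0.6, 1.0, -1.4]
finger_gap: 0.0251
```

play_rows --moves '[{"claw":2.2,"delta_pos":[0.1,0,0],"twist":0},{"claw":2.2,"delta_pos":[0.2,0,0],"twist":0},{"claw":2.2,"delta_pos":[0.3,0,0],"twist":0},{"claw":2.2,"delta_pos":[0.3,0,0],"twist":0},{"claw":2.2,"delta_pos":[0.3,0,0],"twist":0}]'

```text
clock: 14.98
tcp_pos: [0.556, 0.1441, 0.0424]
orientation: [-0.0, 0.697, 0.717, 0.0]
wrist_force: [-0.0, 1.1, -0.9]
finger_gap: 0.0247
```

play_rows --moves '[{"claw":2.2,"delta_pos":[0.1,0,0],"twist":0},{"claw":2.2,"delta_pos":[0.1,0,0],"twist":0},{"claw":2.2,"delta_pos":[0.2,0,0],"twist":0},{"claw":2.2,"delta_pos":[0.2,0,0],"twist":0},{"claw":2.2,"delta_pos":[0.2,0,0],"twist":0}]'

```text
clock: 15.6
tcp_pos: [0.556, 0.1445, 0.0425]
orientation: [0.001, 0.698, 0.716, -0.001]
wrist_force: [-1.2, -7.3, -0.2]
finger_gap: 0.0252
```

```bash
python3 - <<'E'
from h import *
s,r=tool();print(s["tcp_pos"],s["wrist_force"],s["ft_torque"])
b=cv2.cvtColor(imaging.read_camera("side"),cv2.COLOR_RGB2BGR);a=cv2.cvtColor(imaging.read_camera("top"),cv2.COLOR_RGB2BGR)
cv2.imwrite("pics/v7.png",np.hstack([cv2.resize(a[190:260,220:290],(400,400),interpolation=2),cv2.resize(b[150:230,250:330],(400,400),interpolation=2)]))
E
```

```text
[0.556  0.1445 0.0425] [-1.2297 -7.2903 -0.1636] [-1.2787  0.0669  0.0879]
```

View pics/v7.png

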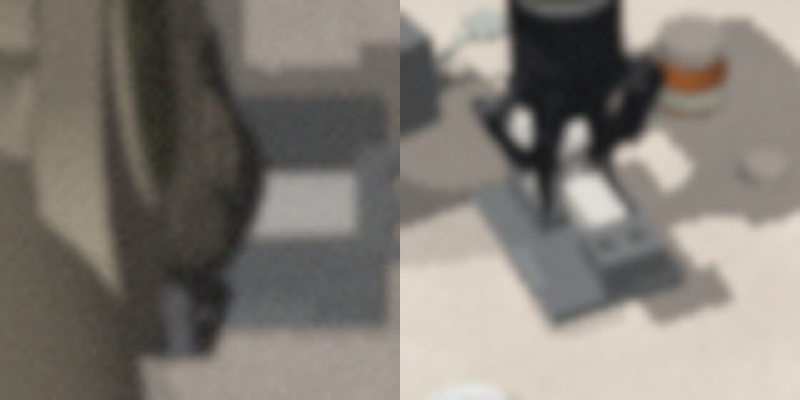

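```bash
python3 - <<'E'
from h import *
for uv in ((357,172),(357,237)): print(ray("top",(220+uv[0]/5.714-.4,190+uv[1]/5.714-.4),.070))
print(ray("top",(220+387/5.714-.4,190+210/5.714-.4),.012))
E
```

```text
[0.5688 0.0834 0.07  ]
[0.5421 0.0826 0.07  ]
[0.5579 0.0759 0.012 ]
```

play_rows --moves '[{"claw":2.2,"delta_pos":[-0.15,0,0],"twist":0},{"claw":2.2,"delta_pos":[-0.28,0,0],"twist":0},{"claw":2.2,"delta_pos":[-0.28,0,0.08],"twist":0},{"claw":2.2,"delta_pos":[-0.28,0,0.15],"twist":0},{"claw":2.2,"delta_pos":[-0.28,0,0.15],"twist":0},{"claw":2.2,"delta_pos":[-0.28,0,0.15],"twist":0}]'

```text
clock: 16.45
tcp_pos: [0.556, 0.1436, 0.0411]
orientation: [-0.0, 0.697, 0.717, 0.0]
wrist_force: [-1.7, 1.1, 0.8]
finger_gap: 0.0249
```

play_rows --moves '[{"claw":4.0,"delta_pos":[0,0,0],"twist":0},{"claw":5,"delta_pos":[0,0,0],"twist":0},{"claw":5,"delta_pos":[0,0,0],"twist":0},{"claw":5,"delta_pos":[0,0,-2],"twist":0},{"claw":5,"delta_pos":[0,0,-6],"twist":0},{"claw":5,"delta_pos":[0,0,-12],"twist":0},{"claw":5,"delta_pos":[0,0,-15],"twist":0},{"claw":5,"delta_pos":[0,0,-15],"twist":0}]'

```text
clock: 17.45
tcp_pos: [0.558, 0.1434, 0.1941]
orientation: [0.002, 0.697, 0.717, 0.002]
wrist_force: [0.2, 0.7, -0.5]
finger_gap: 0.0498
```

```bash
python3 - <<'E'
from h import *
# lever: pin .4804,.3449 ; pad .5699,.3649
p=np.array([.4804,.3449]);d=np.array([.5699,.3649])-p;d/=np.linalg.norm(d)
print(d,np.degrees(np.arctan2(d[1],d[0])))
t=p+.090*d;print(t,to([*t,.12],None),to([*t,.063],102.6))
E
```

```text
[0.9759 0.2181] 12.596573235818514
[0.5682 0.3645] (array([22.0689,  1.5778,  7.4351]), None) (array([22.0657,  1.5417, 13.135 ]), np.float64(-11.037405769394155))
```

play_rows --moves '[{"claw":1,"delta_pos":[5,0.4,1],"twist":0},{"claw":0,"delta_pos":[10,0.8,2],"twist":0},{"claw":0,"delta_pos":[16,1.2,4],"twist":0},{"claw":0,"delta_pos":[22,1.6,7],"twist":0},{"claw":0,"delta_pos":[22.1,1.6,11],"twist":0},{"claw":0,"delta_pos":[22.1,1.6,12.8],"twist":0},{"claw":0,"delta_pos":[22.1,1.6,12.8],"twist":0},{"claw":0,"delta_pos":[22.1,1.6,12.8],"twist":0}]'

```text
clock: 18.45
tcp_pos: [0.5671, 0.364, 0.0644]
orientation: [0.0, 0.698, 0.716, 0.001]
wrist_force: [-0.1, 0.8, -0.1]
finger_gap: 0.0003
```

```bash
python3 - <<'E'
from h import *
s,r=tool();print(s["tcp_pos"],s["finger_gap"])
b=cv2.cvtColor(imaging.read_camera("side"),cv2.COLOR_RGB2BGR);a=cv2.cvtColor(imaging.read_camera("top"),cv2.COLOR_RGB2BGR)
cv2.imwrite("pics/top8.png",a)
cv2.imwrite("pics/v8.png",np.hstack([cv2.resize(a[195:265,220:290],(400,400),interpolation=2),cv2.resize(b[110:190,220:300],(400,400),interpolation=2)]))
E
```

```text
[0.5671 0.364  0.0644] 0.0003498527714668202
```

View pics/v8.png

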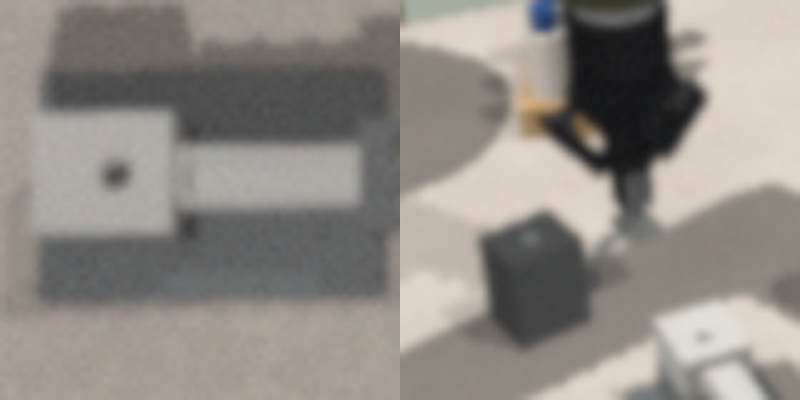

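play_rows --moves '[{"claw":0,"delta_pos":[0.05,0.1,1],"twist":0},{"claw":0,"delta_pos":[0.05,0.1,2],"twist":0},{"claw":0,"delta_pos":[0.05,0.1,3],"twist":0},{"claw":0,"delta_pos":[0.05,0.1,3.8],"twist":0},{"claw":0,"delta_pos":[0.05,0.1,4.2],"twist":0},{"claw":0,"delta_pos":[0.05,0.1,4.4],"twist":0},{"claw":0,"delta_pos":[0.05,0.1,4.4],"twist":0},{"claw":0,"delta_pos":[0.05,0.1,4.4],"twist":0}]'

```text
clock: 19.55
tcp_pos: [0.5716, 0.3673, 0.0243]
orientation: [0.002, 0.697, 0.717, 0.005]
wrist_force: [3.1, -0.2, 22.4]
finger_gap: -0.0001
```

play_rows --moves '[{"claw":0,"delta_pos":[0,0,-2],"twist":0},{"claw":0,"delta_pos":[0,0,-7],"twist":0},{"claw":3.5,"delta_pos":[0,0,-12],"twist":0},{"claw":3.5,"delta_pos":[0,-2,-12],"twist":0},{"claw":3.5,"delta_pos":[0,-2,-12],"twist":0}]'

```text
clock: 20.18
tcp_pos: [0.5448, 0.3643, 0.1381]
orientation: [-0.001, 0.697, 0.717, -0.001]
wrist_force: [0.6, 0.1, -0.5]
finger_gap: 0.0348
```

```bash
python3 - <<'E'
from h import *
s,r=tool();print(s["tcp_pos"],s["finger_gap"])
for c in ("side","top"):
    im=imaging.read_camera(c);cv2.imwrite(f"pics/{c}9.png",cv2.cvtColor(im,cv2.COLOR_RGB2BGR))
    for q in ("pin","lever"): print(c,q,[(np.round(d["extent"],1).tolist(),round(d["conf"],2)) for d in spotter.spot_in(c,q)[:2]])
b=cv2.imread("pics/side9.png");a=cv2.imread("pics/top9.png")
cv2.imwrite("pics/v9.png",np.hstack([cv2.resize(a[205:275,135:205],(400,400),interpolation=2),cv2.resize(b[130:190,225:285],(400,400),interpolation=2)]))
E
```

```text
[0.5448 0.3643 0.1381] 0.034823393047187644
side pin []
side lever [([263.0, 159.1, 267.4, 166.4], 0.58), ([281.5, 183.4, 301.9, 209.1], 0.49)]
top pin [([159.7, 250.4, 173.6, 258.8], 0.55)]
top lever [([162.4, 213.0, 172.5, 242.6], 0.81)]
```

View pics/v9.png

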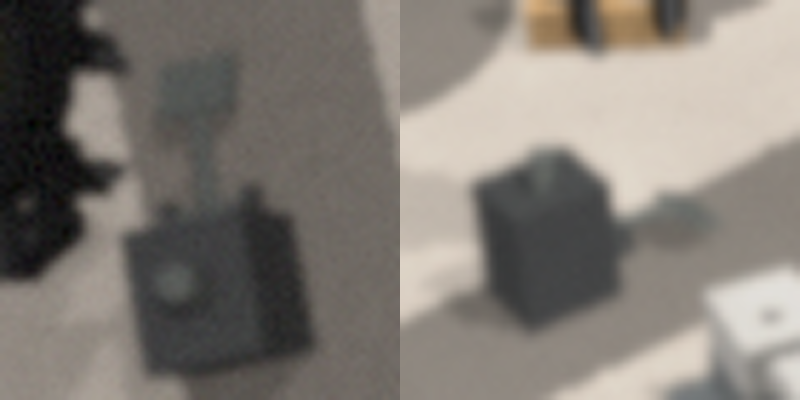

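```bash
python3 - <<'E'
from h import *
for z in (.076,.088,.091,.094): print(z,proj("top",[.4804,.3449,z]),proj("side",[.4804,.3449,z]), ray("top",(165.2,254.1),z))
c=(135+199/5.714-.4,205+87/5.714-.4); print("pad px",c)
for z in (.021,.025,.03): print(z,ray("top",c,z), np.linalg.norm(ray("top",c,z)[:2]-[.4804,.3449]))
print(to([.4804,.3449,.13]))
E
```

```text
0.076 [168.4884 255.475 ] [246.4004 157.118 ] [0.4834 0.3528 0.076 ]
0.088 [166.7944 255.3631] [246.0463 154.3809] [0.4832 0.3488 0.088 ]
0.091 [166.3654 255.3348] [245.9572 153.6923] [0.4832 0.3478 0.091 ]
0.094 [165.9341 255.3063] [245.868  153.0019] [0.4831 0.3468 0.094 ]
pad px (169.42674133706683, 219.8257612880644)
0.021 [0.5684 0.3657 0.021 ] 0.09037236858019834
0.025 [0.568  0.3644 0.025 ] 0.08973848995738087
0.03 [0.5676 0.3627 0.03  ] 0.08896919533953108
(array([-1.7574, -6.6978,  0.7751]), None)
```

play_rows --force 40 --moves '[{"claw":3.5,"delta_pos":[-1.7,-4,0.5],"twist":0},{"claw":3.5,"delta_pos":[-1.7,-6.6,0.8],"twist":0},{"claw":3.5,"delta_pos":[-1.7,-6.6,0.8],"twist":0},{"claw":3.5,"delta_pos":[-1.7,-6.6,0.8],"twist":0},{"claw":3.5,"delta_pos":[-1.7,-6.6,3.5],"twist":0},{"claw":3.5,"delta_pos":[-1.7,-6.6,5],"twist":0},{"claw":3.5,"delta_pos":[-1.7,-6.6,5.6],"twist":0},{"claw":3.5,"delta_pos":[-1.7,-6.6,5.6],"twist":0},{"claw":3.5,"delta_pos":[-1.7,-6.6,5.6],"twist":0}]'

```text
clock: 21.6
tcp_pos: [0.4821, 0.3461, 0.0836]
orientation: [0.0, 0.697, 0.717, 0.001]
wrist_force: [0.1, -1.1, -0.2]
finger_gap: 0.0351
```

play_rows --force 40 --moves '[{"claw":3.5,"delta_pos":[0,0,0.4],"twist":0},{"claw":3.5,"delta_pos":[0,0,0.45],"twist":0},{"claw":1.2,"delta_pos":[0,0,0.45],"twist":0},{"claw":1.2,"delta_pos":[0,0,0.45],"twist":0},{"claw":1.2,"delta_pos":[0,0,0.45],"twist":0},{"claw":1.2,"delta_pos":[0,0,0.45],"twist":0},{"claw":1.2,"delta_pos":[0,0,0.45],"twist":0},{"claw":1.2,"delta_pos":[0,0,0.45],"twist":0}]'

```text
clock: 22.6
tcp_pos: [0.4816, 0.3459, 0.0785]
orientation: [0.0, 0.697, 0.717, 0.0]
wrist_force: [0.6, -0.3, 0.6]
finger_gap: 0.0142
```

play_rows --moves '[{"claw":1.2,"delta_pos":[0,0,-1.5],"twist":0},{"claw":1.2,"delta_pos":[0,0,-3.5],"twist":0},{"claw":1.2,"delta_pos":[0,0,-6],"twist":0},{"claw":1.2,"delta_pos":[0,0,-9],"twist":0},{"claw":1.2,"delta_pos":[0,0,-9],"twist":0},{"claw":1.2,"delta_pos":[-3.5,1.5,-9],"twist":0},{"claw":1.2,"delta_pos":[-8,3.5,-9],"twist":0},{"claw":1.2,"delta_pos":[-12,5.5,-9],"twist":0},{"claw":1.2,"delta_pos":[-15,7,-9],"twist":0},{"claw":1.2,"delta_pos":[-16,7.7,-8],"twist":0},{"claw":1.2,"delta_pos":[-16,7.7,-5.5],"twist":0},{"claw":1.2,"delta_pos":[-16,7.7,-5.5],"twist":0}]'

```text
clock: 24.1
tcp_pos: [0.5603, 0.188, 0.1305]
orientation: [-0.002, 0.697, 0.717, -0.002]
wrist_force: [-0.1, 0.5, -1.3]
finger_gap: 0.0138
```

```bash
python3 - <<'E'
from h import *
imaging.read_camera("side");imaging.read_camera("side")
s,r=tool();print(s["tcp_pos"],s["finger_gap"],to([.5553,.1838,.128]))
for c in ("side","top"):
    im=imaging.read_camera(c);cv2.imwrite(f"pics/{c}10.png",cv2.cvtColor(im,cv2.COLOR_RGB2BGR))
b=cv2.imread("pics/side10.png");a=cv2.imread("pics/top10.png")
t=s["tcp_pos"]-[0,0,.0425];print("tip",proj("side",t),"hole",proj("side",[.5545,.1820,.074]),proj("side",[.5555,.1850,.074]))
cv2.imwrite("pics/v10.png",np.hstack([cv2.resize(a[195:265,220:290],(300,300),interpolation=2),cv2.resize(b[155:205,260:310],(500,500),interpolation=2)[:300*5//3] [0:500][100:400]]))
E
```

```text
[0.562  0.1885 0.133 ] 0.013926409577687617 (array([-0.4517, -0.6834,  0.4981]), None)
tip [282.2627 171.4487] hole [281.1419 176.8783] [281.1047 176.3286]
```

View pics/v10.png

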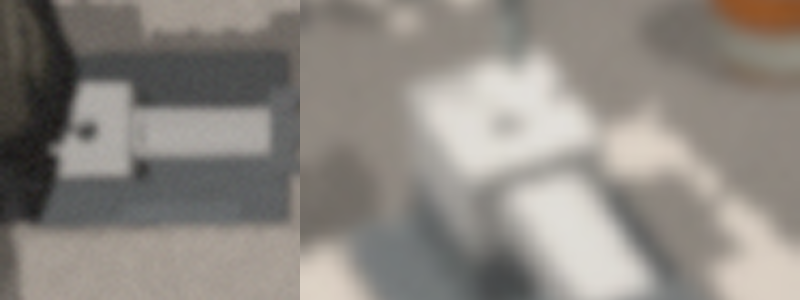

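play_rows --moves '[{"claw":1.2,"delta_pos":[-0.48,-0.7,0.4],"twist":0},{"claw":1.2,"delta_pos":[-0.48,-0.7,0.4],"twist":0},{"claw":1.2,"delta_pos":[-0.48,-0.7,0.4],"twist":0},{"claw":1.2,"delta_pos":[-0.48,-0.7,0.4],"twist":0}]'

```text
clock: 24.8
tcp_pos: [0.5561, 0.183, 0.1296]
orientation: [0.0, 0.697, 0.717, 0.0]
wrist_force: [-0.2, -0.3, 0.2]
finger_gap: 0.0144
```

```bash
python3 - <<'E'
from h import *
for i in range(4): imaging.read_camera("top");print(get_state()["tcp_pos"])
print(to([.5550,.1835,.110]))
E
```

```text
[0.5561 0.183  0.1295]
[0.5561 0.183  0.1295]
[0.5561 0.183  0.1294]
[0.556  0.183  0.1294]
(array([ 0.0548, -0.1032,  1.9389]), None)
```

play_rows --moves '[{"claw":1.2,"delta_pos":[0.05,-0.1,0.6],"twist":0},{"claw":1.2,"delta_pos":[0.05,-0.1,1.1],"twist":0},{"claw":1.2,"delta_pos":[0.05,-0.1,1.4],"twist":0},{"claw":1.2,"delta_pos":[0.05,-0.1,1.7],"twist":0},{"claw":1.2,"delta_pos":[0.05,-0.1,1.9],"twist":0},{"claw":1.2,"delta_pos":[0.05,-0.1,1.9],"twist":0}]'

```text
clock: 25.75
tcp_pos: [0.5549, 0.1834, 0.1102]
orientation: [-0.0, 0.697, 0.717, -0.0]
wrist_force: [-0.6, 0.1, -1.0]
finger_gap: 0.0141
```

play_rows --moves '[{"claw":1.2,"delta_pos":[0,0,0.3],"twist":0},{"claw":1.2,"delta_pos":[0,0,0.6],"twist":0},{"claw":1.2,"delta_pos":[0,0,0.9],"twist":0},{"claw":1.2,"delta_pos":[0,0,1.2],"twist":0},{"claw":1.2,"delta_pos":[0,0,1.2],"twist":0},{"claw":1.2,"delta_pos":[0,0,1.2],"twist":0}]'

```text
clock: 26.5
tcp_pos: [0.5551, 0.1833, 0.0983]
orientation: [0.0, 0.697, 0.717, 0.0]
wrist_force: [2.2, 0.1, -1.4]
finger_gap: 0.0139
```

play_rows --moves '[{"claw":1.2,"delta_pos":[0,0.04,0.3],"twist":0},{"claw":1.2,"delta_pos":[0,0.04,0.6],"twist":0},{"claw":1.2,"delta_pos":[0,0.04,0.9],"twist":0},{"claw":1.2,"delta_pos":[0,0.04,1.2],"twist":0},{"claw":1.2,"delta_pos":[0,0.04,1.2],"twist":0},{"claw":1.2,"delta_pos":[0,0.04,1.2],"twist":0}]'

```text
clock: 27.25
tcp_pos: [0.5553, 0.1833, 0.0861]
orientation: [-0.0, 0.697, 0.717, -0.0]
wrist_force: [1.3, -1.9, -0.9]
finger_gap: 0.0141
```

Going in freely. Remaining ~9.5 mm to seat.

play_rows --moves '[{"claw":1.2,"delta_pos":[0,0.02,0.3],"twist":0},{"claw":1.2,"delta_pos":[0,0.02,0.6],"twist":0},{"claw":1.2,"delta_pos":[0,0.02,0.8],"twist":0},{"claw":1.2,"delta_pos":[0,0.02,0.9],"twist":0},{"claw":1.2,"delta_pos":[0,0.02,0.9],"twist":0},{"claw":1.2,"delta_pos":[0,0.02,0.9],"twist":0}]'

```text
clock: 28.0
tcp_pos: [0.5556, 0.1833, 0.0773]
orientation: [0.0, 0.697, 0.717, -0.0]
wrist_force: [2.7, -2.1, 0.4]
finger_gap: 0.0138
```

Release; the pin drops the last millimetre. Then rise.

play_rows --moves '[{"claw":2.5,"delta_pos":[0,0.02,0],"twist":0},{"claw":3,"delta_pos":[0,0.02,0],"twist":0},{"claw":3,"delta_pos":[0,0.02,0],"twist":0},{"claw":3,"delta_pos":[0,0.02,-3],"twist":0},{"claw":3,"delta_pos":[0,0.02,-8],"twist":0},{"claw":3,"delta_pos":[0,0,-13],"twist":0},{"claw":3,"delta_pos":[6,0,-15],"twist":0},{"claw":3,"delta_pos":[12,0,-15],"twist":0},{"claw":3,"delta_pos":[18,0,-15],"twist":0},{"claw":3,"delta_pos":[18,0,-15],"twist":0},{"claw":3,"delta_pos":[18,0,-15],"twist":0}]'

```text
clock: 29.38
tcp_pos: [0.5501, 0.3635, 0.2269]
orientation: [-0.0, 0.697, 0.717, -0.001]
wrist_force: [1.0, -1.3, -0.4]
finger_gap: 0.0299
```

```bash
python3 - <<'E'
from h import *
s,r=tool();print(s["tcp_pos"],s["wrist_force"],s["clock"])
for c in ("side","top"):
    im=imaging.read_camera(c);cv2.imwrite(f"pics/{c}11.png",cv2.cvtColor(im,cv2.COLOR_RGB2BGR))
b=cv2.imread("pics/side11.png");a=cv2.imread("pics/top11.png")
print("head top exp",proj("side",[.5555,.1833,.092]),proj("top",[.5555,.1833,.092]))
cv2.imwrite("pics/v11.png",np.hstack([cv2.resize(a[195:265,220:290],(400,400),interpolation=2),cv2.resize(b[150:220,250:320],(400,400),interpolation=2)]))
E
```

```text
[0.5501 0.3635 0.2269] [ 0.9761 -1.2852 -0.4478] 29.375
head top exp [280.9982 172.3754] [237.7635 223.8535]
```

View pics/v11.png

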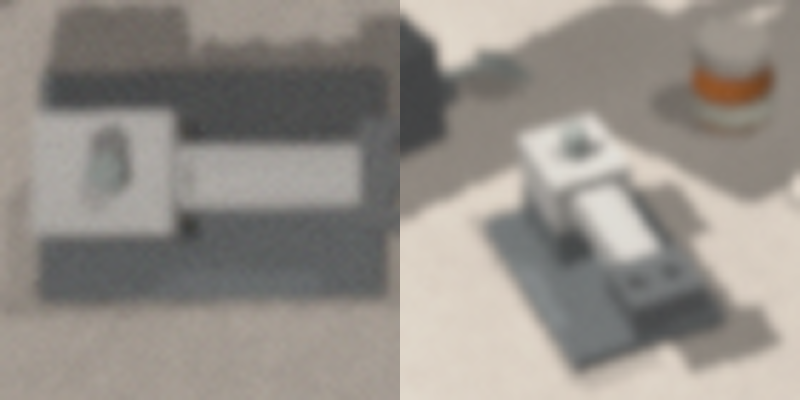

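play_rows --moves '[{"claw":0,"delta_pos":[-6,0,0],"twist":0},{"claw":0,"delta_pos":[-12,0,0],"twist":0},{"claw":0,"delta_pos":[-18,0,0],"twist":0},{"claw":0,"delta_pos":[-18,0,5],"twist":0},{"claw":0,"delta_pos":[-18,0,10],"twist":0},{"claw":0,"delta_pos":[-18,0,12.4],"twist":0},{"claw":0,"delta_pos":[-18,0,12.8],"twist":0},{"claw":0,"delta_pos":[-18,0,13.0],"twist":0},{"claw":0,"delta_pos":[-18,0,13.0],"twist":0}]'

```text
clock: 30.6
tcp_pos: [0.5566, 0.1834, 0.0989]
orientation: [0.001, 0.698, 0.717, 0.001]
wrist_force: [0.4, -0.4, -0.6]
finger_gap: -0.0002
```

play_rows --moves '[{"claw":0,"delta_pos":[0,0,0.2],"twist":0},{"claw":0,"delta_pos":[0,0,0.4],"twist":0},{"claw":0,"delta_pos":[0,0,0.5],"twist":0},{"claw":0,"delta_pos":[0,0,0.6],"twist":0},{"claw":0,"delta_pos":[0,0,0.7],"twist":0},{"claw":0,"delta_pos":[0,0,0.75],"twist":0},{"claw":0,"delta_pos":[0,0,0.75],"twist":0}]'

```text
clock: 31.48
tcp_pos: [0.5558, 0.1836, 0.0919]
orientation: [0.001, 0.697, 0.717, 0.001]
wrist_force: [-4.7, -0.9, 12.4]
finger_gap: 0.0
```

play_rows --moves '[{"claw":0,"delta_pos":[0,0,-1],"twist":0},{"claw":0,"delta_pos":[0,0,-5],"twist":0},{"claw":0,"delta_pos":[0,0,-11],"twist":0},{"claw":0,"delta_pos":[6,0,-13],"twist":0},{"claw":0,"delta_pos":[12,0,-13],"twist":0},{"claw":0,"delta_pos":[18,0,-13],"twist":0},{"claw":0,"delta_pos":[18,0,-13],"twist":0},{"claw":0,"delta_pos":[18,0,-13],"twist":0}]'

```text
clock: 32.48
tcp_pos: [0.5503, 0.3634, 0.2195]
orientation: [0.0, 0.697, 0.717, -0.0]
wrist_force: [-0.6, -0.5, 0.0]
finger_gap: 0.0001
```

```bash
python3 - <<'E'
from h import *
s,r=tool();print(s["tcp_pos"],s["wrist_force"],s["clock"])
b=cv2.cvtColor(imaging.read_camera("side"),cv2.COLOR_RGB2BGR);a=cv2.cvtColor(imaging.read_camera("top"),cv2.COLOR_RGB2BGR)
o=cv2.imread("pics/top11.png");print(np.abs(a.astype(int)-o)[200:255,226:300].mean(), "vs noise",np.abs(a.astype(int)-o)[260:300,460:520].mean())
print(env.hand_in())
E
```

```text
[0.5503 0.3634 0.2195] [-0.6123 -0.5128  0.0491] 32.475
1.8551187551187551 vs noise 1.6601388888888888
the job is handed in; nothing more can be done
None
```

The electrode arm is fitted to its stand with the hinge pin seated, and the job was handed in at about 32.6 s of the 70 s allowed.

I drew the arm out of the sleeve, gripping it first by the tongue and then by the bar. I slid the tongue in until it met the stop and backed off about 1 mm. I then pressed the lever, lifted the pin out by its head and lowered it through fork and tongue.

**Last checks:**
- **Pin seated:** a light press of about 12 N on the head met it at z = 91.9 mm; fully home is 92 mm. The last picture I viewed, taken just before the press, also shows the head sitting on the fork.
- **Arm in place:** it lies in the fork and on the rest, and the stand area looked unchanged before and after the press, to within picture noise. The gripper was touching nothing at hand-in.

**What disagreed or went unchecked:**
- **Lever:** it stopped the tool at z = 24 mm instead of about 21 mm, with 22 N on the wrist. Pictures afterwards showed the pin raised by about the full 18 mm.
- **Positions:** camera and robot positions differed by 1 to 3 mm. The contacts and fits settled the remaining error.
- **Bystanders:** I did not measure them again at the end. The few in view looked undisturbed, and I saw no unexpected contact forces.

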